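# Index the flask carousel one hole on

### The job

The flask carousel on the bench is locked in one hole of its index ring. With the fingertips, press in the spring plunger on top of the upright handle at the turntable's edge, turn the table clockwise (seen from above) to the next hole, so that the next flask comes under the filling head, and finish with the plunger sprung fully out again and its pin locked in that hole. Lift nothing and upset no flask, and leave the other things on the bench where they lie.

Things in the scene. Friction and masses are not known exactly. Their poses are not given: they have to be found in the camera images.
- carousel: fixed base of the flask carousel, bolted to the bench: dark foot (diameter 244) under an aluminium index ring (diameter 336, top at 50) with 6 holes of diameter 15.6, 60 degrees apart on a circle of radius 150. Origin on the turning axis at bench level, z up. The pin starts in the hole at 210 degrees about z from this body's x axis; the next hole clockwise is at 150 degrees
- next_hole (a point): centre of the next hole clockwise, at the ring's top face, 50 above the bench, 150 from the turning axis; fixed
- nozzle (a point): lower end of the fixed filling head's brass nozzle, 173 above the bench, over a seat at radius 85. Its steel column (diameter 22, 240 high) stands 147 farther out, beyond the carousel as the robot sees it
- axis (a point): centre of the top face of the round black turntable (diameter 256, top face 66 above the bench), on the turning axis; turns with it. Its -x axis points along the forked arm to the handle, z up. Six flask seats at radius 85, every 60 degrees, each of three posts 30 high; four hold flasks, the seat next to the handle is empty
- turntable (a joint): angle of the turntable about its upright axis, rad: 0 in the first hole as at the start, grows CLOCKWISE seen from above; the next hole clockwise is at +1.047 (60 degrees). The pin in a hole leaves 0.007 of play each way. Unlocked it turns freely (friction about 1 N at the handle, some damping) and stays where it is left
- handle (a point): upright round steel handle (diameter 27, flange of diameter 40 on its top 8 mm) on the end of the forked arm, 184 from the turning axis; point on its axis 89 above the bench. It rises from 66 (top of the arm) to 112; the arm there is 42 wide, 10 thick, its end 200 from the turning axis. Turns with the table; may be pushed sideways with the outside of a finger
- plunger_top (a point): centre of the flat top of the plunger's round black cap (diameter 24, 6 thick) on a sprung stem above the handle, on the handle's axis; 136 above the bench when out. Pressed, it goes straight down; a finger held on it can also drag the table round. A finger rubbing on the cap's side can keep it from springing up
- plunger (a joint): how far the plunger is pressed in, m: 0 out (pin locked in a hole), 0.016 at its stop; spring 5 N at first, 9.5 N at the stop. The pin is clear of the hole from 0.0135. With the table 0.1 rad or more off a hole the pin, let go, rides under the ring (reads about 0.013) and springs up by itself into the next hole it meets (within about 4 mm), unless the cap is held down
- pin_tip (a point): tip of the round-nosed steel lock pin (diameter 13) that a foot under the ring joins to the plunger's stem: it goes down when the cap is pressed. Seen from above in its hole between the two bars of the forked arm, 150 from the turning axis; 53 above the bench when out
- flask0_mid (a point): loose blue gas sample flask standing upright in a three-post seat of the turntable: diameter 50, height 92 with its brass valve, 0.22 kg; this point is on its axis, half-way up (46 above the turntable plate), z up
- flask1_mid (a point): loose blue gas sample flask standing upright in a three-post seat of the turntable: diameter 50, height 92 with its brass valve, 0.22 kg; this point is on its axis, half-way up (46 above the turntable plate), z up
- flask2_mid (a point): loose blue gas sample flask standing upright in a three-post seat of the turntable: diameter 50, height 92 with its brass valve, 0.22 kg; this point is on its axis, half-way up (46 above the turntable plate), z up
- flask3_mid (a point): loose blue gas sample flask standing upright in a three-post seat of the turntable: diameter 50, height 92 with its brass valve, 0.22 kg; this point is on its axis, half-way up (46 above the turntable plate), z up
- spare_mid (a point): loose spare sample flask of the same kind, standing on the bench; point on its axis, 46 above the bench. Not to be disturbed
- wrench_mid (a point): loose open-ended wrench, 170 long, lying on the bench on the robot's side of the carousel; point at its middle, 5 above the bench. Not to be disturbed
- marker_mid (a point): loose marker pen, 136 long, 15 thick, lying on the bench on the robot's side of the carousel; point at its middle. Not to be disturbed
- carton_mid (a point): loose small cardboard carton 80 x 60 x 50 high on the bench; point at its centre. Not to be disturbed
Not all that is in view belongs to the job. What is shaped like the part that bears flask3_mid but green, orange or red is not meant.

How it is judged (in metres and radians):
On the way:
1. the plunger is pressed in, the table still at its first hole (value of joint plunger above 0.0115 m and value of joint turntable between -0.1 and 0.1 rad), for 0.05 s.
At the end, for the whole second after the job is handed in: the turntable stands at rest at the next hole clockwise (1.047 rad, within 0.03), the plunger is out to within 2 mm of its rest, so the pin is locked in that hole, and the four flasks stand upright (within 0.15 rad) in their seats (value of joint turntable between 1.017 and 1.077 rad and value of joint plunger below 0.002 m and velocity of joint turntable between -0.03 and 0.03 rad/s and angle between each of flask0_mid, flask1_mid, flask2_mid, flask3_mid's own z axis and vertical below 0.15 rad); the robot touches nothing.
It fails at once if a flask on the carousel is lifted by more than 15 mm or tipped by more than 0.35 rad (height (world z) of any of flask0_mid, flask1_mid, flask2_mid, flask3_mid above 0.127 m or angle between any of flask0_mid, flask1_mid, flask2_mid, flask3_mid's own z axis and vertical above 0.35 rad).
It fails at once if the spare flask, the wrench, the marker or the carton is lifted, or shifted by more than 30 mm (distance of any of spare_mid, wrench_mid, marker_mid, carton_mid from where it was at the start of the episode above 0.03 m).
It also fails if it takes over 54 s, if anything falls off the work surface, if the arm or the gripper's body presses on something with over 40 N, if the wrist force passes 120 N, or if a joint passes its speed limit or range.

### The arm

A 6-joint arm with a two-finger parallel gripper is mounted at the origin on the work surface. World frame = base frame: x ahead of the robot, y to its left, z up, the work surface at z = 0. Lengths are in mm, angles in rad, forces in N, time in s.
With the tool pointing down it reaches from about 275 to 825 mm from the base axis. Payload 4.9 kg.
Tool frame: the origin (TCP) lies at the very end of the fingers, on their centre line; the grasp point (between the pads) lies 19 mm behind it; z points along the fingers, y is the direction in which the jaws open and shut (so a half turn about z gives the same grasp; the last joint's range is limited). The gripper opens to 85 mm and grips with 20 to 120 N. Pads are 22 mm wide; open, the fingers measure 114 mm over their backs; the gripper's body (76 mm by 85 mm) begins 54 mm behind the grasp point. The pads swing forward as they close: fully open they stand 13 mm farther back than shut.
Start: joints at [-0.134, 0.326, -0.193, 1.052, 0, 1.437], TCP at [550.017, 0.009, 231.281] pointing down, gripper open.
Joint ranges: [-2.65, 2.65], [-0.97, 1.79], [-1.3, 1.35], [-1.93, 2.1], [-1.47, 1.37], [-3.14, 3.14]. Speed limits (rad/s): [2.57, 2.57, 3.14, 3.14, 3.14, 3.14].

### API

Orientations are given as [roll, pitch, yaw] about the fixed x, y, z axes, in that order (R = Rz(yaw) Ry(pitch) Rx(roll)).
In Python, from bench import bot, solve_ik, imaging gives the robot as it stands. Calls block until the motion is done:
- bot.move_ptp(position, orientation): joint-space move of the TCP to a pose.
- bot.movel(position, rot=None, max_speed=150, threshold=None): straight line of the TCP; rot=None keeps the orientation; max_speed is the mean speed in mm/s. With threshold (N) it stops when the force on the tool has changed by that much, and returns True; else False.
- bot.move_j(angles): joint-space move.
- bot.grip(opening, effort=None): opening from 0.0 (shut) to 1.0 (fully open); effort is the grip in N (None keeps the last); returns when the fingers have stopped.
- bot.dwell(seconds).
- solve_ik(position, orientation): joint angles nearest the present ones, or None.
- bot.get_state(): the state.
- imaging.capture(name): name is "scene" or "side" or "wrist"; returns the picture (480x640x3 uint8, blue, green, red); there is no depth.
- imaging.camera_model(name): a dict with "K" (3x3 intrinsics, pixels), "position" and "rotation" of the camera in the world. Camera axes: x right, y up, looking along -z (the intrinsics and any distortion apply to the point x, -y, -z); pixel columns grow to the right and rows downward; lengths in mm; the calibration is good to about 2 mm. A picture is of the moment at which its call begins: read the wrist's pose just before it. camera_model takes no time and is no camera call; for the wrist camera it gives the pose at the moment of the call.
A pose or a line that the arm cannot do raises bot.IKError and nothing moves.
- bot.sign_off(): hands the job in, once; it reports no verdict.
The state is a dict: "t": time; "qpos": joint angles; "joint_velocities": joint speeds; "effort": joint torques, N m; "tcp_pos": TCP position; "orientation": TCP orientation; "contact_force": force on the tool from outside, world axes, zero at the start; "wrist_torque": the same for the moment, N m; "opening": opening from 0.0 (shut) to 1.0 (fully open).
Only numpy, scipy, OpenCV 4.12 (cv2) and the standard library are available. Lean on these libraries where they do the work, as an engineer would, in place of code of your own. Each camera call takes 0.05 s, during which the arm holds its last target. There are 200 camera calls.

## Working session

There is one attempt and no reset: what is moved stays moved. The work goes in short steps, each a Python script; the robot and the scene stay as the last script left them, time stands still between calls to the robot, and variables do not carry over. Pictures are saved under pics/ and viewed, about 8 in all and at most 12, crops included, and the job is handed in when it is done.

```bash
mkdir -p pics; ls; python3 - <<'E'
from bench import bot, imaging
import cv2
for n in ("scene","side"):
    cv2.imwrite(f"pics/{n}0.png", imaging.capture(n))
    m=imaging.camera_model(n); print(n,{k:(v.round(4).tolist() if hasattr(v,'round') else v) for k,v in m.items()})
print(bot.get_state())
E
```

```text
pics
scene {'K': [[514.2031, 0.0, 321.3537], [0.0, 514.2031, 244.2804], [0.0, 0.0, 1.0]], 'position': [1042.8476, -373.6541, 1035.923], 'rotation': [0.5988, 0.0095, 0.8585]}
side {'K': [[520.4627, 0.0, 317.7732], [0.0, 520.4627, 241.2166], [0.0, 0.0, 1.0]], 'position': [199.8651, 704.3816, 979.939], 'rotation': [0.7488, 0.0118, -2.666]}
{'t': 0.1, 'qpos': array([-1.34160472e-01,  3.26874305e-01, -1.93436705e-01,  1.05200422e+00,
        1.33038262e-05,  1.43661080e+00]), 'joint_velocities': array([ 0.00230863, -0.00075238,  0.00329234,  0.00045712,  0.00102348,
        0.00017497]), 'effort': array([-1.63831678e-04, -4.44239044e+01,  2.63037515e+01,  7.96647771e-03,
       -2.12530945e-04,  1.93304103e-06]), 'tcp_pos': array([5.49503760e+02, 1.04246137e-01, 2.30595572e+02]), 'orientation': array([-3.14008918e+00, -2.16388371e-04,  1.57082120e+00]), 'contact_force': array([-0.49644805, -0.16296493, -0.24412185]), 'wrist_torque': array([ 0.01619096, -0.0406696 ,  0.01819324]), 'opening': 0.9971941587660575}
```

View pics/scene0.png

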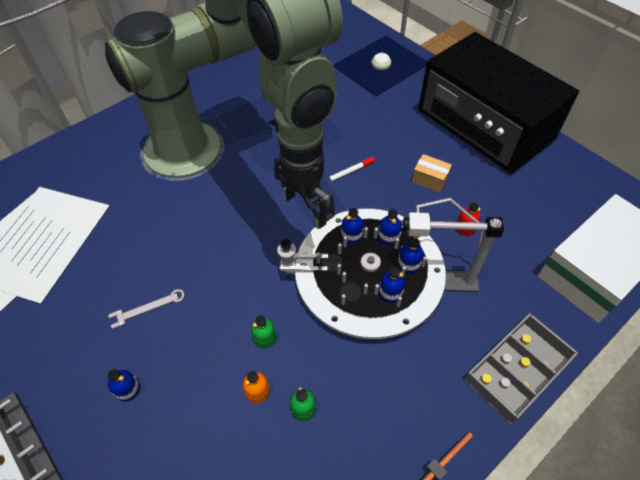

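View pics/side0.png

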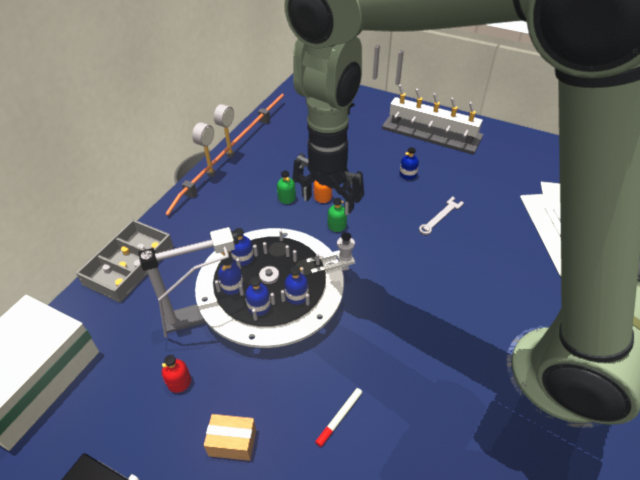

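Scene view: the handle and cap are at about (287,246), the hub at (371,262), the ring around them and the nozzle column at (480,265). Side view: cap at about (346,239), hub at (269,275). Lookalikes for the blue flasks are green (263,332) and (303,404), orange (256,387), red (468,220), and the blue spare (123,384). The only forked arm with a handle is at (287,250). I'll triangulate and check it in a close crop.

```bash
cat > h.py <<'E'
import numpy as np, cv2
from scipy.spatial.transform import Rotation as R
from bench import bot, imaging, solve_ik
def ray(m,p):
    K=np.array(m["K"]); v=np.linalg.inv(K)@[p[0],p[1],1]
    d=R.from_euler("xyz",m["rotation"]).as_matrix()@[v[0],-v[1],-v[2]]
    return np.array(m["position"]),d/np.linalg.norm(d)
def onz(m,p,z):
    o,d=ray(m,p); return o+d*(z-o[2])/d[2]
def tri(ms,ps):
    A=np.zeros((3,3));b=np.zeros(3);rs=[ray(m,p) for m,p in zip(ms,ps)]
    for o,d in rs:
        P=np.eye(3)-np.outer(d,d);A+=P;b+=P@o
    x=np.linalg.solve(A,b)
    return x,[np.linalg.norm((np.eye(3)-np.outer(d,d))@(x-o)) for o,d in rs]
def proj(m,X):
    c=R.from_euler("xyz",m["rotation"]).as_matrix().T@(np.array(X)-m["position"])
    q=np.array(m["K"])@[c[0],-c[1],-c[2]]; return q[:2]/q[2]
E
python3 - <<'E'
from h import *
ms=[imaging.camera_model(n) for n in ("scene","side")]
print("D",ms[0].keys())
print("cap",tri(ms,[(287,245),(346.5,239)]))
print("hub",tri(ms,[(371,262),(269,275)]))
ims=[cv2.imread(f"pics/{n}0.png") for n in("scene","side")]
# ring: fit ellipse to white outer contour -> onto plane z=50
for im,m,c in zip(ims,ms,[(371,268),(270,282)]):
    w=((im.min(2)>150)*255).astype(np.uint8)
    cs,_=cv2.findContours(w,cv2.RETR_EXTERNAL,cv2.CHAIN_APPROX_NONE)
    k=max((q for q in cs if abs(q[:,0].mean(0)-c).max()<60),key=lambda q:np.ptp(q[:,0,0]))
    P=np.array([onz(m,p,50)[:2] for p in k[:,0]])
    from scipy.optimize import least_squares
    s=least_squares(lambda u:np.hypot(*(P-u[:2]).T)-168,P.mean(0),loss="soft_l1",f_scale=1.5)
    e=np.hypot(*(P-s.x).T); print("ring centre",s.x,len(P),np.median(e),np.mean(abs(e-168)<3))
a=cv2.resize(ims[0][200:300,240:340],(400,400),interpolation=2); b=cv2.resize(ims[1][195:295,295:395],(400,400),interpolation=2)
cv2.imwrite("pics/c1.png",np.hstack([a,b]))
E
```

```text
D dict_keys(['K', 'position', 'rotation'])
cap (array([518.67528482, -31.30481642, 125.24810183]), [np.float64(1.135957129472012), np.float64(1.1359571294717927)])
hub (array([646.8331851 , 100.74556274,  71.85974527]), [np.float64(0.5452612696296294), np.float64(0.5452612696299245)])
ring centre [643.33222821  99.9770886 ] 467 164.81669332139018 0.4603854389721627
ring centre [648.69081654 100.6737061 ] 560 166.86719394520043 0.4107142857142857
```

View pics/c1.png

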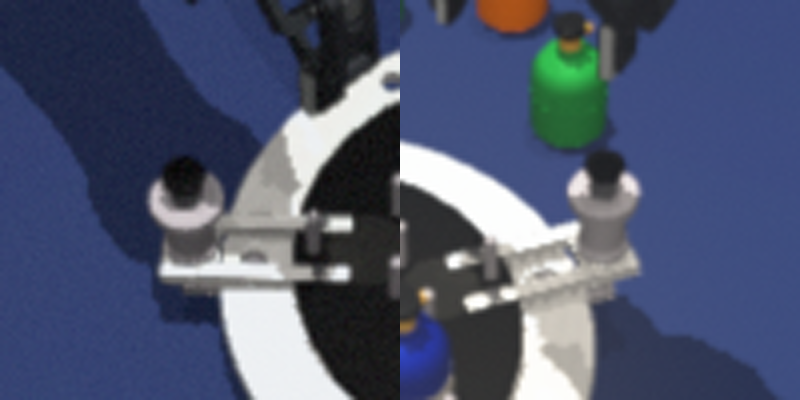

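Crop: the black cap sits on the flanged handle of the forked arm, with its top centre at about scene (286,242) and side (346,235). The hub–cap distance comes out at 184 mm, which matches the given value. Next I shut the gripper and refine with the wrist camera.

```bash
python3 - <<'E'
from h import *
ms=[imaging.camera_model(n) for n in ("scene","side")]
ps=[(286,242.3),(346.3,235.3)]
print("cap",tri(ms,ps),[onz(m,p,136) for m,p in zip(ms,ps)])
bot.grip(0.0,20)
bot.move_ptp([519,-33,235],[np.pi,0,np.pi/2])
w=imaging.camera_model("wrist");cv2.imwrite("pics/w1.png",imaging.capture("wrist"))
print(w,bot.get_state()["tcp_pos"],bot.get_state()["opening"],bot.get_state()["contact_force"])
print(proj(w,[519,-33,136]),proj(w,[647,100.7,66]))
E
```

```text
cap (array([519.09444021, -32.35806777, 136.49200138]), [np.float64(0.2652384750635195), np.float64(0.2652384750635137)]) [array([519.04797234, -32.03680183, 136.        ]), array([519.09800899, -32.99731165, 136.        ])]
{'K': array([[396.4532545 ,   0.        , 323.08270497],
       [  0.        , 396.4532545 , 240.47740661],
       [  0.        ,   0.        ,   1.        ]]), 'position': array([518.25875478,  48.5384572 , 378.20802192]), 'rotation': array([-0.32433046,  0.00133979, -0.00118608])} [519.13215116 -33.24792089 235.28309678] 0.0011988905548581301 [-0.25402356 -0.39750137  0.68475736]
[324.88602709 240.63483183] [506.46446431  28.78964256]
```

View pics/w1.png

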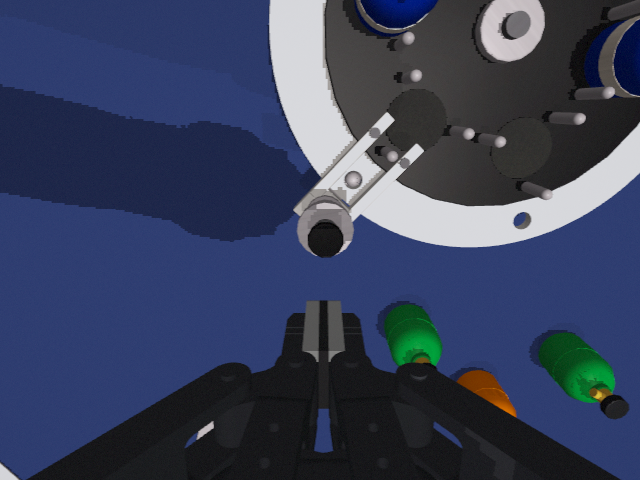

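The wrist view shows the cap at (325,239), as predicted for (519,-33,136). The pin is at (353,180), between the fork bars. Pressing now.

```bash
python3 - <<'E'
from h import *
w={'K':np.array([[396.453,0,323.083],[0,396.453,240.477],[0,0,1]]),'position':np.array([518.2588,48.5385,378.208]),'rotation':np.array([-0.32433046,0.00133979,-0.00118608])}
A=np.array([646.8,100.7]);p=onz(w,(353,180),53)[:2];c=onz(w,(325,239),136)[:2]
print("pin",p,np.linalg.norm(p-A),"cap",c,np.linalg.norm(c-A),np.degrees(np.arctan2(*(p-A)[::-1]))%360,np.degrees(np.arctan2(*(c-A)[::-1]))%360)
bot.movel([519,-32.6,142],max_speed=80)
print(bot.get_state()["contact_force"])
print(bot.movel([519,-32.6,117],max_speed=15,threshold=14))
s=bot.get_state();print(s["t"],s["tcp_pos"],s["contact_force"])
bot.dwell(.2)
s=bot.get_state();print(s["t"],s["tcp_pos"],s["contact_force"])
E
```

```text
pin [542.38074869  -8.29750217] 150.943153282706 cap [519.07293146 -31.88985546] 184.1039755392022 226.22892987586962 226.0701753907582
[-0.35882951 -0.09676142 -0.05628617]
True
3.8917 [519.68523461 -33.20507939 120.27091931] [ 0.32014504 -1.29025155  7.12144041]
4.0917 [519.66874828 -33.19266214 120.34936401] [-0.4881759  -0.81793247  7.92407672]
```

```bash
cat >> h.py <<'E'
A=np.array([646.8,100.7]); TH0=np.radians(226.1)
def arc(q,r=184): a=TH0-q; return A+r*np.array([np.cos(a),np.sin(a)])
def F(n=5):
    f=[]
    for _ in range(n): bot.dwell(.02); f.append(bot.get_state()["contact_force"])
    return np.mean(f,0).round(1)
def drag(qs,z,lo=12,hi=20,speed=40):
    for q in qs:
        bot.movel([*arc(q),z],max_speed=speed); f=F()
        print(round(q,3),round(z,2),f,bot.get_state()["tcp_pos"].round(1))
        if f[2]<lo: z-=.4
        if f[2]>hi: z+=.4
    return z
E
python3 - <<'E'
from h import *
z=120.0
while z>116:
    bot.movel([*arc(0),z],max_speed=15); f=F(); print(z,f,bot.get_state()["tcp_pos"].round(2))
    if f[2]>15: break
    z-=.5
z=drag(np.arange(.06,.37,.06),z)
print("z",z,bot.get_state()["t"])
w=imaging.camera_model("wrist");cv2.imwrite("pics/w2.png",imaging.capture("wrist"))
cv2.imwrite("pics/s2.png",imaging.capture("side"))
print(w["position"].tolist(),w["rotation"].tolist())
E
```

```text
120.0 [-1.9 -2.4  6.9] [519.43 -32.84 120.45]
119.5 [-2.6 -2.6  7.8] [519.44 -32.85 120.03]
119.0 [-2.6 -2.7 10.7] [519.67 -33.06 119.98]
118.5 [-3.9 -3.  14. ] [519.95 -33.3  119.95]
118.0 [-3.9 -3.  16.4] [520.28 -33.58 119.93]
0.06 118.0 [-3.6 -2.7 16.6] [512.8 -25.3 119.9]
0.12 118.0 [-2.9 -1.7 16.3] [505.8 -16.6 119.9]
0.18 118.0 [-2.2 -1.  15.8] [499.3  -7.6 119.9]
0.24 118.0 [-1.8 -0.9 16. ] [493.3   1.8 119.9]
0.3 118.0 [-1.6 -0.4 15. ] [487.8  11.4 119.9]
0.36 118.0 [-1.3 -0.1 15.5] [482.9  21.3 119.9]
z 118.0 8.8083
[481.8456500292514, 103.75188773078257, 262.7116552641699] [-0.3256886026544008, -0.0032682792776479452, 0.0004198053574585858]
```

View pics/w2.png

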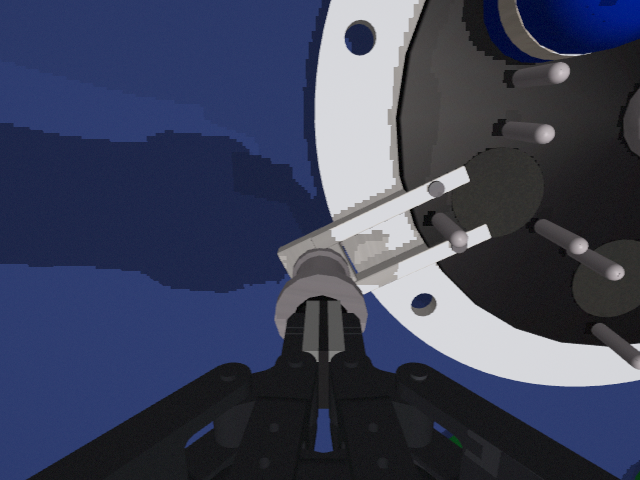

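The wrist view shows the table following: the arm has rotated clear of the first hole, now at (423,304). The next hole is at (360,37). I'll fix the target bearing from those two holes and carry on.

```bash
python3 - <<'E'
from h import *
w={'K':np.array([[396.453,0,323.083],[0,396.453,240.477],[0,0,1]]),'position':np.array([481.84565,103.75189,262.71166]),'rotation':np.array([-0.3256886,-0.00326828,0.00041981])}
for p in((423,304.5),(360,37.5)):
    X=onz(w,p,50)[:2]-A; print(X+A,np.linalg.norm(X),np.degrees(np.arctan2(X[1],X[0]))%360)
# fork bars' end points (far ends, top z~71) -> arm bearing
e=[onz(w,p,71)[:2] for p in((468,174),(489,232))]; X=np.mean(e,0)-A;print("arm bearing",np.degrees(np.arctan2(X[1],X[0]))%360,"cmd",np.degrees(TH0-.36))
z=drag([.45,.54,.63,.72,.81,.90,.97],118.0)
w=imaging.camera_model("wrist");cv2.imwrite("pics/w3.png",imaging.capture("wrist"))
print(w["position"].tolist(),w["rotation"].tolist(),bot.get_state()["t"])
E
```

```text
[542.49142783  -8.63837972] 151.11306862167874 226.34864324777305
[500.35710218 135.37277415] 150.49160636906478 166.67956992412917
arm bearing 205.99662529404475 cmd 205.47351937529038
0.45 118.0 [-0.8  0.1 15. ] [476.6  36.8 119.9]
0.54 118.0 [-0.7  0.3 14.9] [471.7  52.6 119.9]
0.63 118.0 [-0.4  0.6 14.7] [468.2  68.9 119.9]
0.72 118.0 [ 0.3 -0.  14.5] [466.2  85.5 119.9]
0.81 118.0 [ 0.3  0.2 13.6] [465.7 102.1 119.9]
0.9 118.0 [ 0.8  0.3 13.5] [466.6 118.7 120. ]
0.97 118.0 [ 0.5 -0.  13.5] [468.3 131.5 119.9]
[467.0172134770051, 213.69417834716498, 262.87202146432446] [-0.32400060701660827, -0.004490738158339225, 0.00046707704662021787] 13.4167
```

View pics/w3.png

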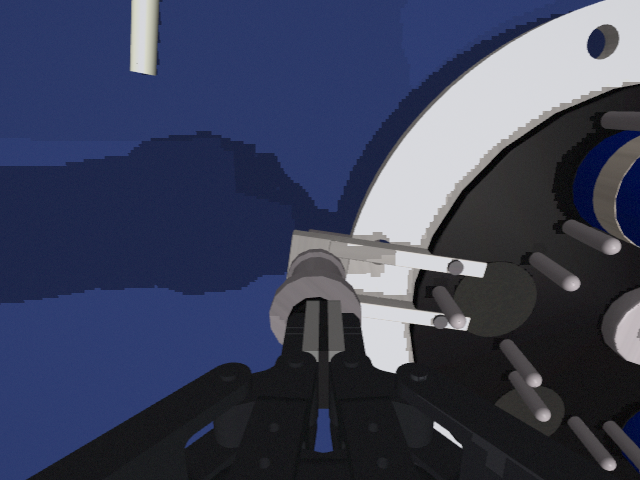

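The arm is approaching the hole; its edge is visible at (380,243). I'll drag the last few degrees, then let the cap up while watching the force.

```bash
python3 - <<'E'
from h import *
w={'K':np.array([[396.453,0,323.083],[0,396.453,240.477],[0,0,1]]),'position':np.array([467.0172,213.69418,262.87202]),'rotation':np.array([-0.324,-0.00449,0.000467])}
e=[onz(w,p,71)[:2] for p in((486,270),(468,323))]; X=np.mean(e,0)-A;print("arm bearing",np.degrees(np.arctan2(X[1],X[0]))%360,"cmd",np.degrees(TH0-.97))
drag([1.01,1.047],117.8)
for z in(120,122,124,126,128,131,134): 
    bot.movel([*arc(1.047),z],max_speed=20); print(z,F(),bot.get_state()["tcp_pos"].round(1))
bot.movel([*arc(1.047),175],max_speed=60)
bot.movel([*(arc(1.047)+[0,0]),235],max_speed=100)
w=imaging.camera_model("wrist");cv2.imwrite("pics/w4.png",imaging.capture("wrist"))
print(w["position"].tolist(),w["rotation"].tolist(),bot.get_state()["t"])
c=np.append(arc(1.047),0)
for z in(136,123): print(proj(w,c+[0,0,z]))
E
```

```text
arm bearing 170.35486869439063 cmd 170.52309387231014
1.01 117.8 [ 0.2  0.5 14.8] [469.7 138.8 119.9]
1.047 117.8 [ 0.3  0.4 14.7] [471.2 145.5 119.9]
120 [3.  0.  6.7] [471.  145.2 121.3]
122 [ 3.2 -0.5  6. ] [471.  145.  123.2]
124 [ 3.  -0.9  5.7] [470.9 145.  125.1]
126 [ 3.8 -0.4  5.2] [470.7 144.9 127.1]
128 [3.5 0.1 5.3] [469.8 145.2 128.9]
131 [2.4 0.8 5. ] [468.5 145.  131.2]
134 [0.1 0.3 3.8] [467.5 144.8 133.8]
[467.57466559694643, 227.1347094302471, 377.26975235016204] [-0.3252117668149952, 0.0025106516158532877, 0.00040199491120532227] 18.3083
[324.91396962 241.8285735 ]
[324.87797414 235.60402111]
```

View pics/w4.png

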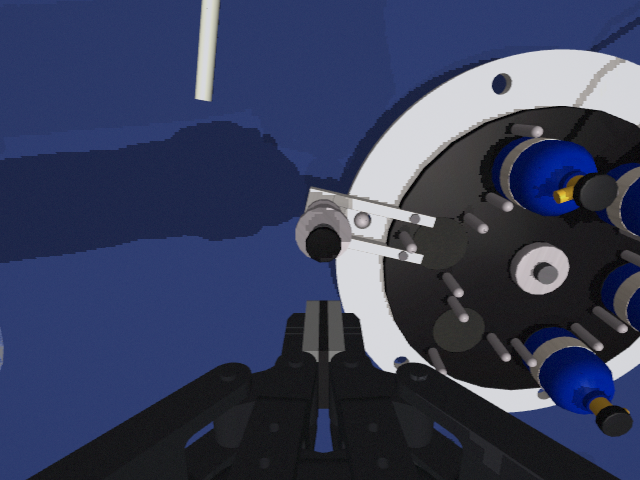

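The wrist view shows the cap back up at (323,243), close to the prediction of (325,242) for z=136, and the pin nose at (362,220) through the ring. The force followed the cap up to 134. I'll move clear and do a last check of the cap height and the rest of the scene.

```bash
python3 - <<'E'
from h import *
w={'K':np.array([[396.453,0,323.083],[0,396.453,240.477],[0,0,1]]),'position':np.array([467.57467,227.13471,377.26975]),'rotation':np.array([-0.3252118,0.00251065,0.000402])}
for n,p,z in(("pin",(362,220),53),("cap",(323,243),136)):
    X=onz(w,p,z)[:2]-A;print(n,np.linalg.norm(X),np.degrees(np.arctan2(X[1],X[0]))%360)
bot.move_ptp([430,-80,300],[np.pi,0,np.pi/2])
ims=[imaging.capture(n) for n in("scene","side")]
for n,i in zip(("scene","side"),ims): cv2.imwrite(f"pics/{n}5.png",i)
ms=[imaging.camera_model(n) for n in("scene","side")]
c=np.append(arc(1.047),136); print([proj(m,c) for m in ms],[proj(m,c-[0,0,13]) for m in ms])
# moved-objects check: changes between before and after
b=[cv2.imread(f"pics/{n}0.png") for n in("scene","side")]
cv2.imwrite("pics/f5.png",np.hstack([cv2.resize(ims[0][120:420,100:500],(400,300)),cv2.resize(ims[1][120:420,120:520],(400,300))]))
for k,r,nm in((0,(360,410,100,145),"spare"),(0,(285,335,100,190),"wrench"),(0,(150,185,325,380),"marker"),(0,(150,195,405,455),"carton"),(1,(410,465,200,260),"carton side"),(1,(385,450,310,370),"marker side"),(1,(145,182,395,422),"spare side")):
    y0,y1,x0,x1=r;print(nm,(cv2.absdiff(b[k],ims[k])[y0:y1,x0:x1].max(2)>60).mean().round(3))
print(bot.get_state()["t"],bot.get_state()["contact_force"])
E
```

```text
pin 151.2120254512704 166.43528598551066
cap 185.00601589681872 166.44283208978533
[array([332.46325333, 186.70555978]), array([331.58114825, 301.24042292])] [array([332.41658666, 190.39092577]), array([331.53181986, 305.08323636])]
spare 0.0
wrench 0.0
marker 0.002
carton 0.0
carton side 0.0
marker side 0.0
spare side 0.565
19.35 [ 0.56704761 -0.86610859 -0.2335193 ]
```

View pics/f5.png

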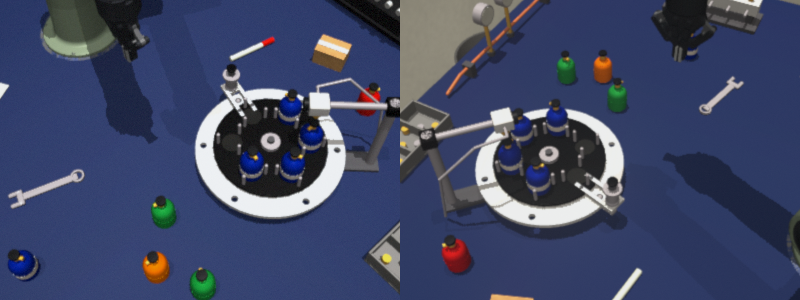

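```bash
python3 -c "
from bench import bot
bot.dwell(.3);bot.sign_off()"
```

```text
the job is handed in; nothing more can be done
```

I pressed the plunger to its stop with the shut fingertips (about 16 N) while the table was still in the first hole. I then dragged the table clockwise by the cap through 60 degrees, let the cap up, moved the arm clear and handed the job in at about 20 s of robot time.

**Last checks:**
- **Lock:** The cap still pushed back with about 4 N at 134 mm on the way up, so the plunger is out. The pin nose shows in the hole.
- **Angle:** The pin and cap bearings moved from about 226.1° to 166.4°, a turn of about 1.042 rad against the required 1.047 ± 0.03.
- **Flasks:** All four stand upright in their seats in the final scene and side views.
- **Other things on the bench:** The spare, wrench, marker and carton match their starting places in the scene image.

**Checks that disagreed:**
- **Spare flask, side view:** My image comparison flagged the spare there, but the arm was parked in front of it.
- **Cap height, scene view:** The cap's pixel row there lay between the "out" and "in" predictions. The side view, the force and the wrist view all said out.

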